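Lay out the round knobs on their drawer fronts

TASK

Lay out the hardware for the little chest: take the four round wooden knobs, pulling the largest out of its sample case, and stand each upright on the middle of its own drawer front, the smallest knob on the smallest front and so on up to the largest knob on the largest front. Set them down gently without dropping them, and leave the square knobs where they are.

Things in the scene. Friction and masses are not known exactly. Their poses are not given: they have to be found in the camera images.
- knob_small_mid (a point): the smallest of four round dark wood knobs, upright (z up): head 26 mm across, 36 mm tall, flat foot 20 mm across. Point: its centre, 18 mm above its underside; the head's straight side, to grip, is 15 to 31 mm above it. About 14 g; starts standing on the bench among other things.
- front_small_mid (a point): the smallest of the four drawer fronts: a flat pale wooden panel 58 x 86 mm (along its x and y axes), 16 mm thick, lying flat and fixed on the bench, with a thin darker line inset round its edge and a small black drilled hole (only a mark) at its middle. The point is the middle of its top face, z up.
- knob_medium_mid (a point): the second smallest of four round dark wood knobs, upright (z up): head 34 mm across, 41 mm tall, flat foot 26 mm across. Point: its centre, 20 mm above its underside; the head's straight side, to grip, is 18 to 35 mm above it. About 22 g; starts standing on the bench among other things.
- front_medium_mid (a point): the second smallest of the four drawer fronts: a flat pale wooden panel 77 x 114 mm (along its x and y axes), 16 mm thick, lying flat and fixed on the bench, with a thin darker line inset round its edge and a small black drilled hole (only a mark) at its middle. The point is the middle of its top face, z up.
- knob_large_mid (a point): the second largest of four round dark wood knobs, upright (z up): head 43 mm across, 47 mm tall, flat foot 33 mm across. Point: its centre, 24 mm above its underside; the head's straight side, to grip, is 20 to 40 mm above it. About 38 g; starts standing on the bench among other things.
- front_large_mid (a point): the second largest of the four drawer fronts: a flat pale wooden panel 96 x 142 mm (along its x and y axes), 16 mm thick, lying flat and fixed on the bench, with a thin darker line inset round its edge and a small black drilled hole (only a mark) at its middle. The point is the middle of its top face, z up.
- knob_largest_mid (a point): the largest of four round dark wood knobs, upright (z up): head 54 mm across, 54 mm tall, flat foot 41 mm across. Point: its centre, 27 mm above its underside; the head's straight side, to grip, is 23 to 46 mm above it. Starts in a fixed white case 84 x 76 mm, 14 mm high: underside 4 mm above the bench, foot 10 mm deep in a cutout with two sprung cheeks. Pulls straight up with 3 to 6 N; 1 mm wiggles help.
- front_largest_mid (a point): the largest of the four drawer fronts: a flat pale wooden panel 115 x 170 mm (along its x and y axes), 16 mm thick, lying flat and fixed on the bench, with a thin darker line inset round its edge and a small black drilled hole (only a mark) at its middle. The point is the middle of its top face, z up.
- square_a_mid (a point): a square knob that is not wanted: dark wood, head 36 x 36 mm, 42 mm tall, loose and upright on the bench; the point is its centre, half-way up (21 mm). Leave it where it stands.
- square_b_mid (a point): a square knob that is not wanted: dark wood, head 44 x 44 mm, 42 mm tall, loose and upright on the bench; the point is its centre, half-way up (21 mm). Leave it where it stands.
Not all that is in view belongs to the job. Leave any turquoise, white or yellow look-alike of the part that bears knob_medium_mid alone.

How it is judged:
By the outcome, as a careful person would: the job done as asked, in the order asked, and still so for the second after the job is handed in, with the robot touching nothing.
It also fails if it takes over 118 s, if anything falls off the work surface, if the arm or the gripper's body presses on something with over 40 N, if the wrist force passes 120 N, or if a joint passes its speed limit or range.

ROBOT

A 7-joint arm with a two-finger parallel gripper is mounted at the origin on the work surface. World frame = base frame: x ahead of the robot, y to its left, z up, the work surface at z = 0. Lengths are in m, angles in rad, forces in N, time in s.
With the tool pointing down it reaches from about 0.4 to 0.85 m from the base axis. Payload 10.4 kg.
Tool frame: the origin (TCP) lies at the very end of the fingers, on their centre line; the grasp point (between the pads) lies 19 mm behind it; z points along the fingers, y is the line along which they close (so a half turn about z gives the same grasp; the last joint's range is limited). The gripper opens to 85 mm and grips with 20 to 120 N. Pads are 22 mm wide; open, the fingers measure 114 mm over their backs; the gripper's body (76 mm by 85 mm) begins 54 mm behind the grasp point. The pads swing forward as they close: fully open they stand 13 mm farther back than shut.
Start: joints at [-1.325, 0.332, -0.065, 1.46, 0.022, 1.35, -0.088], TCP at [0.166, 0.603, 0.199] pointing down, gripper open.
Joint ranges: [-2.6, 2.6], [-0.5, 2.12], [-1.47, 1.34], [0.16, 2.42], [-1.27, 4.41], [0.06, 2.06], [-2.6, 2.6]. Speed limits (rad/s): [2.22, 2.22, 2.79, 2.79, 3.14, 3.14, 3.14].

INTERFACE

Orientations are given as a unit quaternion [x, y, z, w].
In Python, from workcell import * gives the robot as it stands.
- The arm moves only by the tool step_arm, never from a script. Its argument "commands" is one flat list of numbers, 7 for each row, row after row: the finger opening in mm, from 0 to 85.4, then the shift along the world's x, y, z as a fraction of full scale, then the turn, a rotation vector about the world's x, y, z as a fraction of full scale. A call has exactly 10 rows; each row is the pose to reach, as a shift and turn from the pose commanded when the call began, turning the shorter way round; what a row does not reach only later rows make up. Full scale, the value 1, is 0.6 m for a shift and pi rad for a turn. A row lasts 1/8 s, in which the tool goes at most 62.5 mm and 10.7 degrees, less where a joint would pass 70% of its speed; a pose out of reach is approached as far as the arm can. A call with a number of a shift or a turn outside -1 to 1 is refused whole. A call with a gripper value outside its range is refused whole. The fingers move at their own pace and stop on an object; "squeeze" is the grip in N (left out, the last holds). Time passes only in rows, so rows that repeat a pose let the fingers close, or fill a call up. It gives the time, the measured TCP pose, the force, the opening and the grip force at its end, in the units of the state.
- get_obs(): the state, without advancing time (a new reading comes with each control period).
- camera(name): name is "side" or "top"; returns the picture (384x512x3 uint8, red, green, blue); there is no depth.
- camera_params(name): a dict with "mtx" (3x3 intrinsics, pixels), "dist" ([k1, k2, p1, p2, k3] as OpenCV has them; the pictures are not rectified), "extrinsics" (4x4, takes a point from world to camera coordinates). Camera axes: x right, y down, z forward; pixel columns grow to the right and rows downward; lengths in m; the calibration is good to about 2 mm. A picture is of the moment at which its call begins. camera_params takes no time and is no camera call.
- hand_in(): hands the job in; it is judged then, once.
The state is a dict: "clock": time; "joint_pos": joint angles; "joint_velocities": joint speeds; "tau": joint torques, N m; "position": TCP position; "ee_rot": TCP orientation; "ft_force": force on the tool from outside, world axes, zero at the start; "torque": the same for the moment, N m; "grip_width": opening from 0.0 (shut) to 1.0 (fully open); "grasp_force": force on a finger pad.
Only numpy, scipy, OpenCV 4.12 (cv2) and the standard library are available. Lean on these libraries where they do the work, as an engineer would, in place of code of your own. Each camera call takes 0.05 s, during which the arm holds its last target. There are 200 camera calls.

## Working session

There is one attempt and no reset: what is moved stays moved. The work goes in short steps, Python scripts to look and compute and a tool call to move; the robot and the scene stay as the last step left them, time stands still between calls to the robot, and variables do not carry over. Pictures are saved under pics/ and viewed, at most 14 in all, crops included, and the job is handed in when it is done.

Besides the shell and the picture viewer there is one more tool, called after "Call:" in YAML: its name, and indented under it one key for each argument. step_arm: Moves the arm, as the interface text tells. Its arguments: {"type":"object","properties":{"commands":{"type":"array","items":{"type":"number"}},"squeeze":{"type":"number"}},"required":["commands"]}

```bash
mkdir -p pics; ls; python3 - <<'E'
from workcell import *
import cv2
for n in("top","side"):
    cv2.imwrite(f"pics/{n}0.png",cv2.cvtColor(camera(n),cv2.COLOR_RGB2BGR))
    p=camera_params(n);print(n,p)
o=get_obs();print({k:o[k] for k in("clock","position","ee_rot","grip_width","ft_force")})
E
```

```text
pics
top {'mtx': array([[360.53598879,   0.        , 258.47819436],
       [  0.        , 360.53598879, 192.15943908],
       [  0.        ,   0.        ,   1.        ]]), 'dist': array([0.00953606, 0.        , 0.        , 0.        , 0.        ]), 'extrinsics': array([[ 0.08742479, -0.99615542,  0.00559318, -0.01862427],
       [-0.97097409, -0.08646696, -0.22300849,  0.48986348],
       [ 0.22263474,  0.01406564, -0.97480046,  0.85167491],
       [ 0.        ,  0.        ,  0.        ,  1.        ]])}
side {'mtx': array([[368.78000879,   0.        , 250.30073747],
       [  0.        , 368.78000879, 193.74664361],
       [  0.        ,   0.        ,   1.        ]]), 'dist': array([-0.08584625,  0.        ,  0.        ,  0.        ,  0.        ]), 'extrinsics': array([[ 0.76230154, -0.64707741,  0.01368159, -0.35727396],
       [-0.36867679, -0.45150658, -0.81253875,  0.24132417],
       [ 0.5319528 ,  0.61435546, -0.58274659,  0.72400534],
       [ 0.        ,  0.        ,  0.        ,  1.        ]])}
{'clock': 0.1, 'position': array([0.16589865, 0.60218666, 0.19779729]), 'ee_rot': array([ 1.34003681e-01,  9.90980628e-01, -6.36699710e-04, -5.46506317e-05]), 'grip_width': 1.0010258392036957, 'ft_force': array([ 0.22983602,  0.68408635, -0.51711929])}
```

View pics/top0.png

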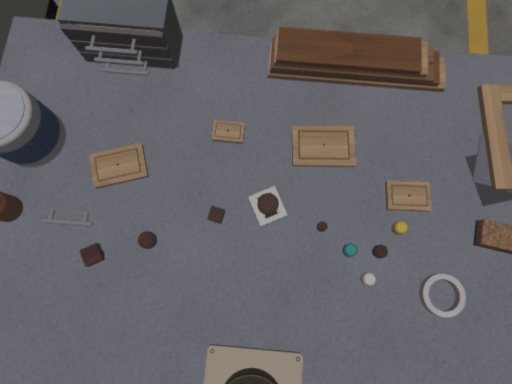

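View pics/side0.png

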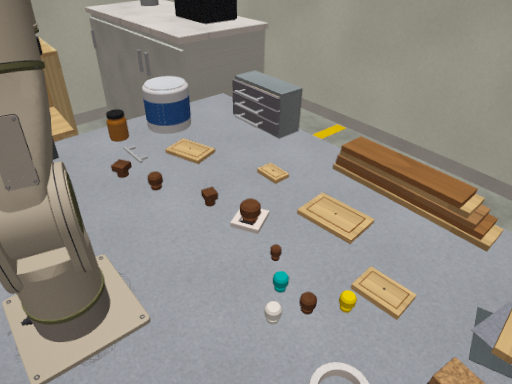

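The top view shows:
- **Fronts:** small (228,131), medium (409,195), large (118,165), largest (324,146).
- **Round knobs:** small (322,227), medium (381,252), large (147,240), largest in the white case (268,204).
- **Squares:** (216,215) and (92,255).

The side view shows the same layout. Small knob is at (276,252), medium (308,301), large (155,180) and largest (250,210).

```bash
cat > h.py <<'E'
from workcell import *
import cv2, numpy as np
P={n:camera_params(n) for n in("top","side")}
def ray(n,uv):
    p=P[n];E=np.array(p["extrinsics"]);q=cv2.undistortPoints(np.array([[uv]],float),np.array(p["mtx"]),np.array(p["dist"]))[0,0]
    R=E[:3,:3];return -R.T@E[:3,3],R.T@np.array([q[0],q[1],1])
def onz(n,uv,z):
    c,d=ray(n,uv);return c+d*(z-c[2])/d[2]
def tri(a,b):
    c1,d1=ray("top",a);c2,d2=ray("side",b)
    s=np.linalg.lstsq(np.c_[d1,-d2],c2-c1,rcond=None)[0]
    p,q=c1+d1*s[0],c2+d2*s[1];return (p+q)/2,np.linalg.norm(p-q)
def proj(n,X):
    p=P[n];E=np.array(p["extrinsics"]);return cv2.projectPoints(np.array([X],float),cv2.Rodrigues(E[:3,:3])[0],E[:3,3],np.array(p["mtx"]),np.array(p["dist"]))[0][0,0]
def blob(mask,uv,r=14):
    "component nearest uv"
    n,l,s,c=cv2.connectedComponentsWithStats(mask.astype(np.uint8))
    i=min([i for i in range(1,n) if s[i,4]>20],key=lambda i:np.hypot(*(c[i]-uv)))
    return c[i],s[i],l==i
def dark(im): # dark brown
    h=im.astype(int);return (h.max(2)<95)&(h[...,0]-h[...,2]>12)
def pale(im):
    h=im.astype(int);return (h[...,0]-h[...,2]>35)&(h[...,0]>110)
E
cat > m.py <<'E'
from h import *
I={n:camera(n) for n in P}
K={"small":((322,227),(276,252)),"medium":((381,252),(308,301)),"large":((147,240),(155,180)),"largest":((268,204),(250,210)),"sqA":((216,215),(209,196)),"sqB":((92,255),(122,168))}
F={"small":((228,131),(273,172)),"medium":((409,195),(383,291)),"large":((118,165),(190,150)),"largest":((324,146),(335,216))}
np.set_printoptions(precision=4,suppress=True)
for k,(a,b) in K.items():
    A=blob(dark(I["top"]),a);B=blob(dark(I["side"]),b)
    print("knob",k,A[0],A[1][2:],B[0],B[1][2:],*tri(A[0],B[0]))
for k,(a,b) in F.items():
    C=[]
    for n,uv in(("top",a),("side",b)):
        c,s,m=blob(pale(I[n]),uv)
        ct=max(cv2.findContours(m.astype(np.uint8),cv2.RETR_EXTERNAL,cv2.CHAIN_APPROX_NONE)[0],key=cv2.contourArea)
        rc=cv2.minAreaRect(ct)
        # hole: darkest centroid near the blob centre
        g=I[n].sum(2).astype(float);x,y=map(int,rc[0]);w=g[y-5:y+6,x-5:x+6];wt=np.clip(np.median(w)*.75-w,0,None)
        Y,X=np.mgrid[y-5:y+6,x-5:x+6];h=((wt*X).sum()/wt.sum(),(wt*Y).sum()/wt.sum()) if wt.sum() else rc[0]
        C.append(h);
        if n=="top":
            bx=[onz(n,q,.014)[:2] for q in cv2.boxPoints(rc)];e=[bx[1]-bx[0],bx[2]-bx[1]];L=[np.linalg.norm(v) for v in e]
            v=e[int(np.argmax(L))];print("front",k,rc[0],"sides",np.array(L),"long-axis deg",np.degrees(np.arctan2(v[1],v[0])))
    print("   hole",np.array(C).round(1).tolist(),*tri(*C),onz("top",C[0],.016))
for n in P: cv2.imwrite(f"pics/mask_{n}.png",np.hstack([dark(I[n])*255,]).astype(np.uint8))
E
python3 m.py
python3 -c "
import cv2,numpy as np
a=cv2.imread('pics/top0.png')[110:290,80:440];cv2.imwrite('pics/crop0.png',cv2.resize(a,None,fx=2.2,fy=2.2,interpolation=cv2.INTER_CUBIC))"
```

```text
knob small [321.9153 225.6441] [ 9  8 59] [275.2174 254.0326] [10 13 92] [ 0.4238 -0.1446  0.0136] 0.003665337262214926
knob medium [380.3934 250.8443] [ 13  12 122] [307.3094 305.6188] [ 17  18 181] [ 0.3718 -0.2942  0.0166] 0.005161885455483643
knob large [145.9495 239.4141] [ 17  16 198] [155.7407 182.4074] [ 15  16 135] [0.3523 0.3    0.0118] 0.0036769863043092854
knob largest [267.6111 203.213 ] [ 20  21 324] [249.56 214.64] [ 20  18 175] [0.4689 0.0001 0.0176] 0.004664056222991402
knob sqA [215.6374 214.1484] [ 16  17 182] [209.7388 198.7388] [ 16  15 134] [0.4313 0.1311 0.0113] 8.281890065593313e-05
knob sqB [ 90.5537 254.4235] [ 22  22 307] [122.1699 170.0131] [ 19  15 153] [0.3039 0.4331 0.0103] 0.0061081204554284145
front small (227.77227783203125, 130.77723693847656) sides [0.0563 0.0854] long-axis deg -90.9430582025838
   hole [[227.6, 130.0], [268.3, 176.2]] [ 0.6663  0.1318 -0.0074] 0.01762869476148599 [0.6647 0.1245 0.016 ]
front medium (408.50115966796875, 195.465576171875) sides [0.0762 0.1162] long-axis deg -86.96346604998537
   hole [[409.0, 195.0], [383.7, 288.2]] [ 0.5258 -0.3687  0.017 ] 8.829356930523859e-05 [ 0.526  -0.3691  0.016 ]
front large (117.48823547363281, 164.9470672607422) sides [0.1451 0.0948] long-axis deg -71.29163337091872
   hole [[117.1, 164.0], [189.8, 150.2]] [0.545  0.4119 0.005 ] 0.0001092154641254181 [0.5419 0.4072 0.016 ]
front largest (323.5, 145.5) sides [0.1733 0.1122] long-axis deg -84.88515380894374
   hole [[323.3, 144.1], [334.6, 213.9]] [ 0.6469 -0.1378  0.0146] 0.002492852072577314 [ 0.6475 -0.1383  0.016 ]
```

View pics/crop0.png

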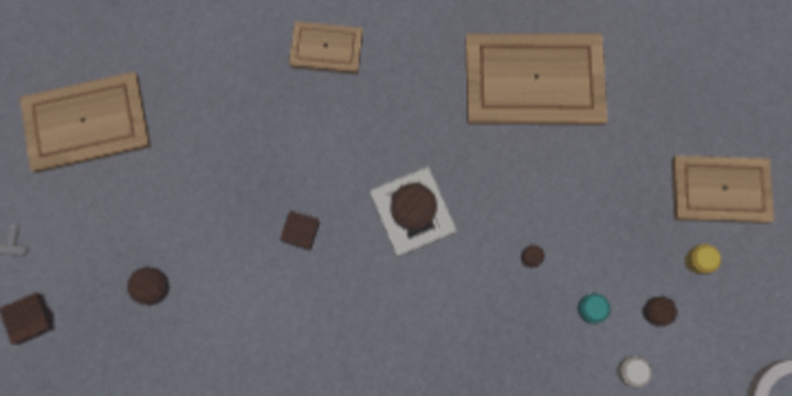

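Crop: all four fronts have visible holes and the heads are clean discs. The side masks and hole centroids were too loose, so I'm tightening them.

```bash
cat > m2.py <<'E'
from h import *
np.set_printoptions(precision=4,suppress=True)
N=5
I={n:np.mean([camera(n).astype(float) for _ in range(N)],0) for n in P}
np.savez("im.npz",**I)
K={"small":((322,227),(276,252),.018,.023,26),"medium":((381,252),(308,301),.02,.0265,34),"large":((147,240),(155,180),.024,.030,43),"largest":((268,204),(250,210),.031,.0385,54),"sqA":((216,215),(209,196),.021,.03,36),"sqB":((92,255),(122,168),.021,.03,44)}
F={"small":((228,131),(273,172)),"medium":((409,195),(383,291)),"large":((118,165),(190,150)),"largest":((324,146),(335,216))}
br=lambda h:(h[...,0]/(h[...,2]+5)>1.12)&(h.max(2)<125)
for k,(a,b,zc,zh,d) in K.items():
    A=blob(br(I["top"]),a);B=blob(br(I["side"]),b)
    s=B[1]
    print("knob",k,A[0],A[1][2:],"side",B[0],s[:5],*tri(A[0],B[0]),"| head plane",onz("top",A[0],zh)[:2],onz("side",B[0],zc)[:2],"diam mm",1000*2*np.sqrt(A[1][4]/np.pi)*.85/360)
for k,(a,b) in F.items():
    C=[]
    for n,uv in(("top",a),("side",b)):
        g=cv2.resize(I[n].sum(2).astype(np.float32),None,fx=1,fy=1)
        x,y=uv;w=g[y-4:y+5,x-4:x+5]
        bh=cv2.medianBlur(g,5)[y-4:y+5,x-4:x+5]-w
        i=np.unravel_index(bh.argmax(),bh.shape);Y,X=np.mgrid[y-4:y+5,x-4:x+5]
        m=np.clip(bh,bh.max()*.2,None)-bh.max()*.2; m[np.hypot(Y-Y[i],X-X[i])>2]=0
        C.append(((m*X).sum()/m.sum(),(m*Y).sum()/m.sum()))
    print("front",k,np.array(C).round(1).tolist(),*tri(*C),onz("top",C[0],.016)[:2],onz("side",C[1],.016)[:2])
E
python3 m2.py
```

```text
knob small [321.8361 225.7541] [ 9  9 61] side [275.3383 251.8722] [271 244  10  17 133] [ 0.4233 -0.1438  0.02  ] 0.0019265388040129428 | head plane [ 0.4236 -0.1439] [ 0.4238 -0.1421] diam mm 20.808290473587263
knob medium [380.1613 250.8306] [ 13  12 124] side [307.5559 302.2068] [300 292  17  22 295] [ 0.3721 -0.2918  0.0244] 0.002673924245226823 | head plane [ 0.373 -0.292] [ 0.3737 -0.2891] diam mm 29.667593984261583
knob large [146.1765 239.4363] [ 17  16 204] side [154.9619 180.0762] [148 172  15  18 210] [0.3506 0.2965 0.0226] 0.0016205753339911316 | head plane [0.3494 0.2946] [0.3504 0.2941] diam mm 38.052795570892705
knob largest [267.5688 203.3156] [ 20  20 320] side [249.8625 209.9375] [240 199  21  25 400] [ 0.4669 -0.0005  0.0342] 0.0011309935489219553 | head plane [ 0.4665 -0.0008] [0.4689 0.0027] diam mm 47.65916986038081
knob sqA [215.6868 214.1374] [ 16  17 182] side [209.4509 195.6384] [201 187  17  19 224] [0.4296 0.1293 0.0237] 0.0004668886768494089 | head plane [0.4284 0.1286] [0.4319 0.1324] diam mm 35.94240870232869
knob sqB [ 90.629  254.4032] [ 22  22 310] side [121.1585 167.5732] [111 159  20  19 246] [0.3024 0.4282 0.0221] 0.003004380376011056 | head plane [0.3009 0.4254] [0.3042 0.4291] diam mm 46.9085848436881
front small [[227.5, 130.2], [272.7, 170.0]] [0.6642 0.1242 0.0173] 0.001030089781920594 [0.6643 0.1246] [0.6662 0.1255]
front medium [[408.9, 194.9], [383.7, 288.3]] [ 0.5262 -0.3688  0.0165] 0.00014542112651791056 [ 0.5262 -0.3689] [ 0.5267 -0.3686]
front large [[117.2, 164.1], [189.7, 148.0]] [0.5417 0.406  0.0175] 0.0009372528402486678 [0.5417 0.4068] [0.5435 0.4082]
front largest [[323.4, 144.2], [335.2, 213.1]] [ 0.6464 -0.1383  0.0174] 0.00016733957935325465 [ 0.647  -0.1386] [ 0.6478 -0.1373]
```

Call:
step_arm:
  commands: [60, 0.24, -0.25, 0, 0, 0, 0, 60, 0.47, -0.4, 0, 0, 0, 0, 60, 0.47, -0.4, 0, 0, 0, 0, 60, 0.47, -0.4, 0, 0, 0, 0, 60, 0.47, -0.4, 0, 0, 0, 0, 60, 0.47, -0.4, 0, 0, 0, 0, 60, 0.47, -0.67, 0, 0, 0, 0, 60, 0.47, -0.67, 0, 0, 0, 0, 60, 0.47, -0.67, 0, 0, 0, 0, 60, 0.47, -0.67, 0, 0, 0, 0]
  squeeze: 25

```text
clock: 1.95
position: [0.4486, 0.1977, 0.1991]
ee_rot: [0.136, 0.991, 0.0, 0.0]
ft_force: [0.3, 0.1, -0.2]
grip_width: 0.705
grasp_force: 0.0
```

Call:
step_arm:
  commands: [50, -0.042, -0.569, 0, 0, 0, 0, 50, -0.042, -0.569, 0, 0, 0, 0, 50, -0.042, -0.569, 0, 0, 0, 0, 50, -0.042, -0.569, 0, 0, 0, 0, 50, -0.042, -0.569, 0, 0, 0, 0, 50, -0.042, -0.569, 0, 0, 0, 0, 50, -0.042, -0.569, -0.19, 0, 0, 0, 50, -0.042, -0.569, -0.19, 0, 0, 0, 50, -0.042, -0.569, -0.19, 0, 0, 0, 50, -0.042, -0.569, -0.19, 0, 0, 0]

```text
clock: 3.2
position: [0.4242, -0.1407, 0.0864]
ee_rot: [0.134, 0.991, -0.0, 0.001]
ft_force: [0.5, 0.0, 0.5]
grip_width: 0.583
grasp_force: 0.0
```

```bash
python3 - <<'E'
from h import *
o=get_obs();print(o["position"],o["ee_rot"])
a=camera("top");b=camera("side")
c=lambda im,x,y:cv2.resize(im[y-60:y+60,x-65:x+65],None,fx=3,fy=3,interpolation=cv2.INTER_CUBIC)
cv2.imwrite("pics/p1.png",cv2.cvtColor(np.hstack([c(a,322,215),c(b,276,240)]),cv2.COLOR_RGB2BGR))
p=o["position"];print(proj("top",p),proj("side",p))
E
```

```text
[ 0.42418411 -0.14067376  0.08639106] [ 1.33629265e-01  9.91030990e-01 -7.06425593e-05  8.89114632e-04]
[325.19958492 221.89263169] [276.7128487  229.20521831]
```

View pics/p1.png

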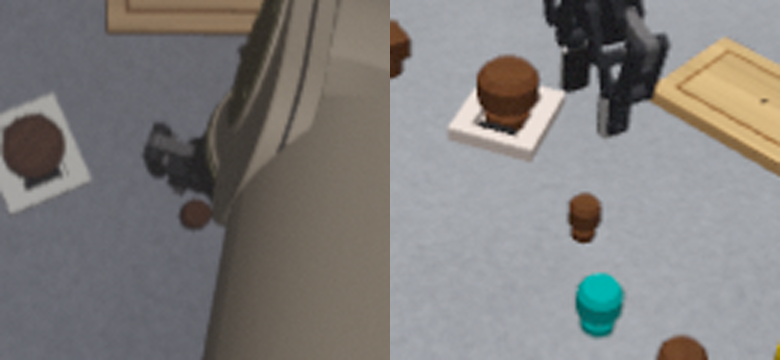

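The fingers hang above the small knob: left tip at side px (273,210), right at (285,224), knob at (276,252). I'll compare those against the reported TCP.

```bash
python3 - <<'E'
from h import *
p=get_obs()["position"];y=np.array([.266,.964,0])
for s in(1,-1):
  for w in (.029,.036):
    for dz in(0,.01): print(s,w,dz,proj("side",p+s*w*y+[0,0,dz]).round(1),proj("top",p+s*w*y+[0,0,dz]).round(1))
print(tri((310,210),(272.7,210)))
print(onz("side",(272.7,210),.09),onz("side",(284.7,224),.09))
print(onz("side",(272.7,210),.1),onz("side",(284.7,224),.1))
E
```

```text
1 0.029 0 [270.8 221.3] [313.7 217.5]
1 0.029 0.01 [271.  217.9] [314.4 216.8]
1 0.036 0 [269.4 219.5] [310.9 216.5]
1 0.036 0.01 [269.6 216.1] [311.6 215.8]
-1 0.029 0 [283.2 237.2] [336.9 226. ]
-1 0.029 0.01 [283.6 233.7] [337.8 225.4]
-1 0.036 0 [284.8 239.2] [339.7 227. ]
-1 0.036 0.01 [285.2 235.7] [340.6 226.4]
(array([ 0.44691881, -0.10098736,  0.1045954 ]), np.float64(0.0015965873231818732))
[ 0.4610002  -0.08815331  0.09      ] [ 0.4471286  -0.14214723  0.09      ]
[ 0.45190225 -0.09713964  0.1       ] [ 0.43829097 -0.15012032  0.1       ]
```

Call:
step_arm:
  commands: [50, 0, -0.0055, -0.058, 0, 0, 0, 50, 0, -0.0055, -0.058, 0, 0, 0, 50, 0, -0.0055, -0.058, 0, 0, 0, 50, 0, -0.0055, -0.058, 0, 0, 0, 50, 0, -0.0055, -0.058, 0, 0, 0, 50, 0, -0.0055, -0.058, 0, 0, 0, 50, 0, -0.0055, -0.058, 0, 0, 0, 50, 0, -0.0055, -0.058, 0, 0, 0, 50, 0, -0.0055, -0.058, 0, 0, 0, 50, 0, -0.0055, -0.058, 0, 0, 0]

```text
clock: 4.55
position: [0.4227, -0.1441, 0.0497]
ee_rot: [0.134, 0.991, 0.0, -0.0]
ft_force: [-0.2, -0.4, 0.2]
grip_width: 0.586
grasp_force: 0.0
```

```bash
cat > look.py <<'E'
import sys
from h import *
# look.py out X Y Z : side+top crops about a world point
X=np.array(list(map(float,sys.argv[2:5])));o=get_obs();print(o["position"].round(4))
T=[]
for n in("side","top"):
    im=cv2.copyMakeBorder(camera(n),80,80,80,80,cv2.BORDER_CONSTANT);u,v=proj(n,X).astype(int)+80
    u=min(max(u,48),672-48);v=min(max(v,48),544-48)
    print(n,"origin",u-48-80,v-48-80);T.append(cv2.resize(im[v-48:v+48,u-48:u+48],None,fx=4,fy=4,interpolation=cv2.INTER_CUBIC))
cv2.imwrite(sys.argv[1],cv2.cvtColor(np.hstack(T),cv2.COLOR_RGB2BGR))
E
python3 look.py pics/p2.png .4236 -.1435 .03
```

```text
[ 0.4227 -0.1441  0.0497]
side origin 227 200
top origin 274 177
```

View pics/p2.png

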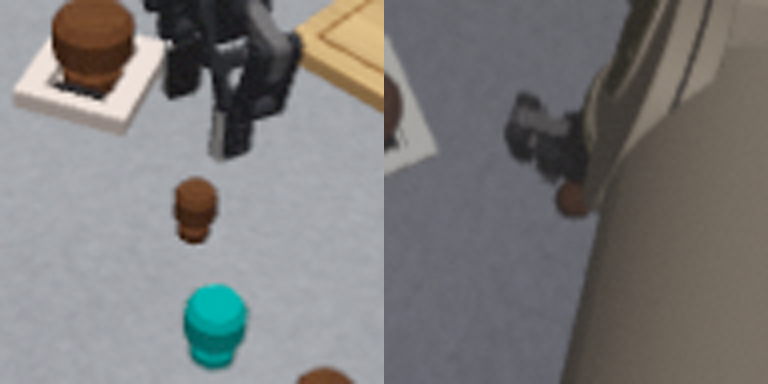

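```bash
python3 - <<'E'
from h import *
p=get_obs()["position"];y=np.array([.266,.964,0]);x=np.array([.964,-.266,0])
print(proj("side",p),proj("top",p))
for d in([0,0,0],[0,0,.01],[0,0,.03],[.02,.017,0]):
  for s in(1,-1):
    print(d,s,[ (proj("side",p+s*.032*y+a*x*.011+d).round(1).tolist(),proj("top",p+s*.032*y+a*x*.011+d).round(1).tolist()) for a in(1,-1)])
E
```

```text
[276.38336962 242.49794117] [323.8057765  224.69109075]
[0, 0, 0] 1 [([274.1, 232.5], [313.0, 216.1]), ([265.7, 235.1], [310.2, 224.3])]
[0, 0, 0] -1 [([287.6, 250.2], [337.4, 225.1]), ([278.8, 253.1], [334.7, 233.4])]
[0, 0, 0.01] 1 [([274.3, 229.3], [313.6, 215.5]), ([265.8, 231.9], [310.8, 223.8])]
[0, 0, 0.01] -1 [([288.0, 246.9], [338.3, 224.5]), ([279.1, 249.8], [335.6, 232.9])]
[0, 0, 0.03] 1 [([274.8, 222.7], [314.9, 214.1]), ([266.2, 225.3], [312.0, 222.6])]
[0, 0, 0.03] -1 [([288.6, 240.2], [340.2, 223.4]), ([279.7, 243.1], [337.4, 232.0])]
[0.02, 0.017, 0] 1 [([275.3, 225.3], [306.6, 207.7]), ([267.1, 227.8], [303.8, 215.8])]
[0.02, 0.017, 0] -1 [([288.6, 242.1], [330.9, 216.5]), ([280.0, 244.9], [328.2, 224.7])]
```

Call:
step_arm:
  commands: [0, 0, 0, 0, 0, 0, 0, 0, 0, 0, 0, 0, 0, 0, 0, 0, 0, 0, 0, 0, 0, 0, 0, 0, 0, 0, 0, 0, 0, 0, 0, 0, 0, 0, 0, 0, 0, 0, 0, 0, 0, 0, 0, 0, 0, 0, 0, 0, 0, 0, 0, 0, 0, 0, 0, 0, 0, 0, 0, 0, 0, 0, 0, 0, 0, 0, 0, 0, 0, 0]

```text
clock: 5.9
position: [0.4228, -0.1441, 0.0497]
ee_rot: [0.134, 0.991, 0.0, 0.0]
ft_force: [0.1, 0.5, 1.1]
grip_width: -0.001
grasp_force: 0.0
```

```bash
python3 look.py pics/p3.png .4236 -.1435 .03
```

```text
[ 0.4228 -0.1441  0.0497]
side origin 227 200
top origin 274 177
```

View pics/p3.png

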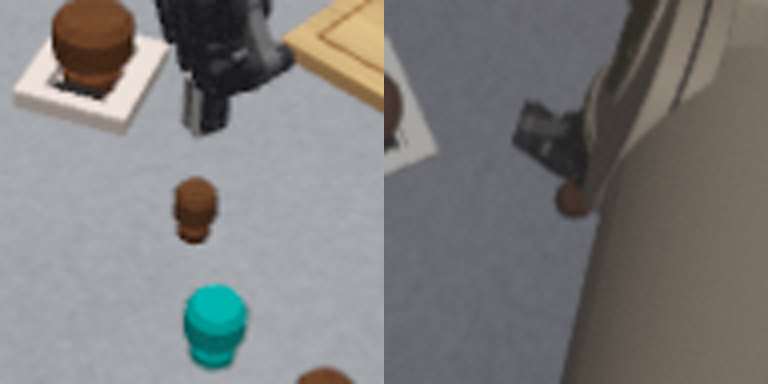

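```bash
python3 - <<'E'
from h import *
for a in((320,223.3),(322,223.3),(318,222.3)): print(tri(a,(278.3,233.8)))
# brown visible pixels of knob now, and dark gripper pixels nearby in both views
a=camera("top").astype(int);b=camera("side").astype(int)
print(a[214:234,312:334].sum(2)); print(b[222:240,268:290].sum(2))
E
```

```text
(array([ 0.42780199, -0.13544862,  0.06552269]), np.float64(0.011726826903840946))
(array([ 0.42641882, -0.13878258,  0.06901934]), np.float64(0.008637373311702824))
(array([ 0.43106875, -0.13157366,  0.06082716]), np.float64(0.012952109720771448))
[[131 183 234 164 133 123 121 110 114 104 112 117 134 202 184 177 177 181
  176 176 173 232]
 [137 173 199 148 132 137 120 124 113 110 109 103 122 167 170 180 183 174
  174 173 189 260]
 [137 126 148 134 123 118 124 131 124 116 110 105 114 152 176 181 182 177
  177 178 212 243]
 [219 153 120 131 121 125 133 138 136 113 108 115 118 155 177 179 174 173
  177 183 221 206]
 [303 228 163 124 115 122 129 131 143 119 111  99 116 164 179 177 171 173
  178 211 208 199]
 [323 302 261 189 142 127 125 128 131 111 114 112 127 171 171 177 173 177
  187 217 198 196]
 [314 320 314 276 230 170 144 129 125 134 119 102 137 172 176 173 173 177
  199 204 197 200]
 [319 319 314 314 308 258 220 163 130 144 129 105 155 169 179 178 175 190
  191 192 192 204]
 [320 320 318 312 312 305 269 199 145 129 113 105 160 174 171 175 183 208
  192 192 193 214]
 [323 325 321 
[... 1984 characters left out ...]
9  87 132 227 349 471 495 491
  496 496 503 502]
 [499 500 497 497 497 488 453 323 314 244 224 304 405 454 471 492 489 488
  490 491 495 494]
 [498 497 509 511 507 500 483 424 403 419 473 475 485 495 494 492 496 501
  498 501 495 495]
 [497 497 508 505 507 511 501 486 477 493 507 502 498 502 506 503 505 507
  503 505 497 490]
 [494 498 502 507 507 510 506 501 497 503 506 496 498 495 493 500 499 502
  498 504 504 496]
 [506 502 507 505 514 512 506 498 500 495 497 501 490 490 491 488 493 500
  502 502 501 500]
 [499 503 504 506 495 494 497 496 497 496 495 491 494 492 488 487 496 503
  498 497 498 503]
 [501 501 498 499 503 494 489 490 503 503 506 502 495 495 494 495 496 500
  500 503 507 505]]
```

Closed, the finger tips appear at side px (278,233), while the TCP projects to (276,242). They may be higher or shifted, so I'll touch the empty bench to settle it.

Call:
step_arm:
  commands: [0, -0.04, 0.1, 0, 0, 0, 0, 0, -0.04, 0.1, 0, 0, 0, 0, 0, -0.04, 0.1, 0, 0, 0, 0, 0, -0.04, 0.1, -0.04, 0, 0, 0, 0, -0.04, 0.1, -0.05, 0, 0, 0, 0, -0.04, 0.1, -0.06, 0, 0, 0, 0, -0.04, 0.1, -0.07, 0, 0, 0, 0, -0.04, 0.1, -0.078, 0, 0, 0, 0, -0.04, 0.1, -0.078, 0, 0, 0, 0, -0.04, 0.1, -0.078, 0, 0, 0]

```text
clock: 7.35
position: [0.3989, -0.0841, 0.0031]
ee_rot: [0.134, 0.991, 0.0, 0.0]
ft_force: [-0.2, -0.6, 0.2]
grip_width: 0.001
grasp_force: 0.0
```

```bash
python3 look.py pics/p4.png .399 -.084 .01
```

```text
[ 0.3989 -0.0841  0.0031]
side origin 202 197
top origin 249 185
```

View pics/p4.png

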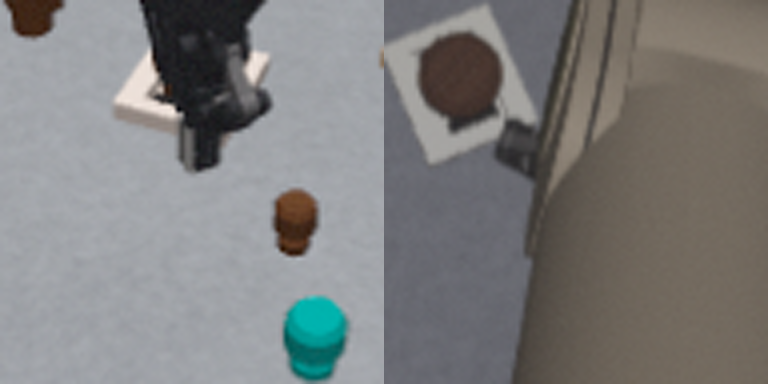

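Call:
step_arm:
  commands: [0, 0, 0, -0.002, 0, 0, 0, 0, 0, 0, -0.004, 0, 0, 0, 0, 0, 0, -0.005, 0, 0, 0, 0, 0, 0, -0.006, 0, 0, 0, 0, 0, 0, -0.007, 0, 0, 0, 0, 0, 0, -0.008, 0, 0, 0, 0, 0, 0, -0.009, 0, 0, 0, 0, 0, 0, -0.01, 0, 0, 0, 0, 0, 0, -0.01, 0, 0, 0, 0, 0, 0, -0.01, 0, 0, 0]

```text
clock: 8.7
position: [0.3988, -0.0841, -0.003]
ee_rot: [0.134, 0.991, 0.0, 0.0]
ft_force: [0.0, 1.3, 0.2]
grip_width: 0.003
grasp_force: 0.0
```

```bash
python3 - <<'E'
from h import *
p=get_obs()["position"];print(proj("side",p),proj("top",p))
for z in(0,.01,.02,.03):print(z,onz("side",(252,237),z),onz("side",(251,239.5),z))
E
```

```text
[250.76331937 249.70142629] [296.75495597 234.48571083]
0 [ 0.42828707 -0.05413219  0.        ] [ 0.42043523 -0.05950666  0.        ]
0.01 [ 0.42102886 -0.06236627  0.01      ] [ 0.41330308 -0.06765446  0.01      ]
0.02 [ 0.41377066 -0.07060036  0.02      ] [ 0.40617093 -0.07580227  0.02      ]
0.03 [ 0.40651245 -0.07883445  0.03      ] [ 0.39903878 -0.08395007  0.03      ]
```

Still no contact at -3 mm. The picture with the same xy puts the tips about 30 mm above the reported TCP, so I'm continuing slowly.

Call:
step_arm:
  commands: [0, 0, 0, -0.003, 0, 0, 0, 0, 0, 0, -0.006, 0, 0, 0, 0, 0, 0, -0.009, 0, 0, 0, 0, 0, 0, -0.012, 0, 0, 0, 0, 0, 0, -0.015, 0, 0, 0, 0, 0, 0, -0.018, 0, 0, 0, 0, 0, 0, -0.02, 0, 0, 0, 0, 0, 0, -0.022, 0, 0, 0, 0, 0, 0, -0.023, 0, 0, 0, 0, 0, 0, -0.023, 0, 0, 0]

```text
clock: 9.95
position: [0.3988, -0.0841, -0.0169]
ee_rot: [0.134, 0.991, 0.0, -0.0]
ft_force: [-0.3, 0.4, 0.1]
grip_width: -0.002
grasp_force: 0.0
```

```bash
python3 - <<'E'
from h import *
b=camera("side")
c=lambda im,x,y:cv2.resize(im[y-40:y+40,x-50:x+50],None,fx=7,fy=7,interpolation=cv2.INTER_CUBIC)
cv2.imwrite("pics/p5.png",cv2.cvtColor(c(b,252,240),cv2.COLOR_RGB2BGR))
E
```

```text
(no output)
```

View pics/p5.png

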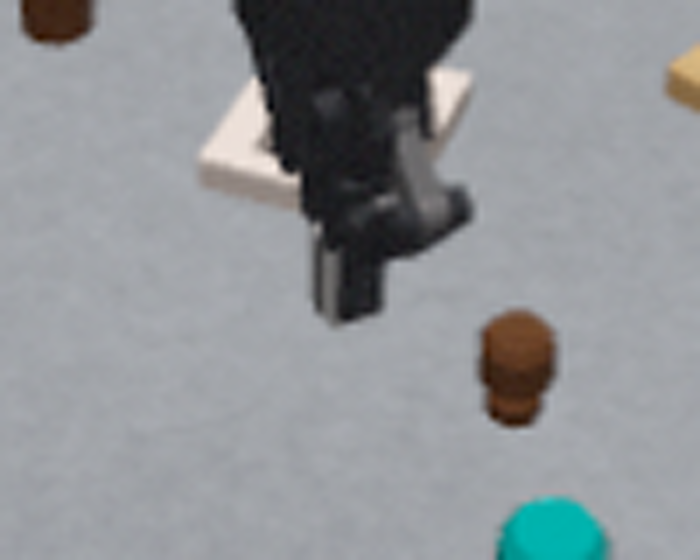

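The tip is at side px (250,246), about 12 mm above the bench by projection. Descending further.

Call:
step_arm:
  commands: [0, 0, 0, -0.002, 0, 0, 0, 0, 0, 0, -0.004, 0, 0, 0, 0, 0, 0, -0.006, 0, 0, 0, 0, 0, 0, -0.008, 0, 0, 0, 0, 0, 0, -0.01, 0, 0, 0, 0, 0, 0, -0.012, 0, 0, 0, 0, 0, 0, -0.013, 0, 0, 0, 0, 0, 0, -0.014, 0, 0, 0, 0, 0, 0, -0.014, 0, 0, 0, 0, 0, 0, -0.014, 0, 0, 0]

```text
clock: 11.25
position: [0.3988, -0.0841, -0.0252]
ee_rot: [0.134, 0.991, 0.0, 0.0]
ft_force: [-0.2, 0.1, 0.2]
grip_width: 0.005
grasp_force: 0.0
```

Call:
step_arm:
  commands: [0, 0, 0, -0.001, 0, 0, 0, 0, 0, 0, -0.002, 0, 0, 0, 0, 0, 0, -0.003, 0, 0, 0, 0, 0, 0, -0.004, 0, 0, 0, 0, 0, 0, -0.005, 0, 0, 0, 0, 0, 0, -0.006, 0, 0, 0, 0, 0, 0, -0.007, 0, 0, 0, 0, 0, 0, -0.007, 0, 0, 0, 0, 0, 0, -0.007, 0, 0, 0, 0, 0, 0, -0.007, 0, 0, 0]

```text
clock: 12.5
position: [0.3988, -0.0841, -0.0294]
ee_rot: [0.134, 0.991, 0.0, 0.0]
ft_force: [-0.1, 1.0, 0.2]
grip_width: -0.001
grasp_force: 0.0
```

Call:
step_arm:
  commands: [0, 0, 0, -0.001, 0, 0, 0, 0, 0, 0, -0.002, 0, 0, 0, 0, 0, 0, -0.003, 0, 0, 0, 0, 0, 0, -0.004, 0, 0, 0, 0, 0, 0, -0.005, 0, 0, 0, 0, 0, 0, -0.005, 0, 0, 0, 0, 0, 0, -0.005, 0, 0, 0, 0, 0, 0, -0.005, 0, 0, 0, 0, 0, 0, -0.005, 0, 0, 0, 0, 0, 0, -0.005, 0, 0, 0]

```text
clock: 13.75
position: [0.3988, -0.0841, -0.0325]
ee_rot: [0.134, 0.991, 0.0, -0.0]
ft_force: [0.0, -0.0, -0.3]
grip_width: 0.002
grasp_force: 0.0
```

```bash
python3 - <<'E'
from h import *
b=camera("side").astype(int)
m=(b.sum(2)<330);print("\n".join("".join("#" if v else "." for v in r) for r in m[236:258,240:268]))
p=get_obs()["position"];y=np.array([.266,.964,0]);x=np.array([.964,-.266,0])
for z in(-.005,0,.005,.01):print(z,[proj("side",np.r_[p[:2],z]+s*.008*y+a*.011*x).round(1).tolist() for s,a in((1,-1),(-1,-1),(-1,1))])
E
```

```text
......######################
........####################
.......###################..
.......##################...
.......################.....
.......##############.......
.......##########...........
.......##########...........
.......##########...........
.......##########...........
.......##########...........
.......##########...........
.......##########...........
........########............
.........####...............
............................
............................
............................
............................
............................
............................
............................
-0.005 [[245.2, 249.5], [248.0, 253.8], [256.3, 251.1]]
0 [[245.2, 248.0], [248.0, 252.3], [256.3, 249.6]]
0.005 [[245.2, 246.5], [248.0, 250.8], [256.4, 248.1]]
0.01 [[245.3, 244.9], [248.0, 249.2], [256.4, 246.6]]
```

Call:
step_arm:
  commands: [0, 0, 0, -0.0015, 0, 0, 0, 0, 0, 0, -0.003, 0, 0, 0, 0, 0, 0, -0.004, 0, 0, 0, 0, 0, 0, -0.005, 0, 0, 0, 0, 0, 0, -0.005, 0, 0, 0, 0, 0, 0, -0.005, 0, 0, 0, 0, 0, 0, -0.005, 0, 0, 0, 0, 0, 0, -0.005, 0, 0, 0, 0, 0, 0, -0.005, 0, 0, 0, 0, 0, 0, -0.005, 0, 0, 0]

```text
clock: 15.05
position: [0.3989, -0.084, -0.033]
ee_rot: [0.134, 0.991, 0.001, -0.001]
ft_force: [-24.2, 2.3, 69.5]
grip_width: -0.004
grasp_force: 34.8
```

Contact: 70 N at reported z = -33 mm, so the fingertips really end 33 mm above the reported TCP. I'll use that offset from here: lift, open, and go back over the small knob.

Call:
step_arm:
  commands: [0, 0, 0, 0.05, 0, 0, 0, 20, 0, 0, 0.1, 0, 0, 0, 50, 0.041, -0.1, 0.1, 0, 0, 0, 50, 0.041, -0.1, 0.1, 0, 0, 0, 50, 0.041, -0.1, 0.1, 0, 0, 0, 50, 0.041, -0.1, 0.1, 0, 0, 0, 50, 0.041, -0.1, 0.05, 0, 0, 0, 50, 0.041, -0.1, 0.025, 0, 0, 0, 50, 0.041, -0.1, 0.01, 0, 0, 0, 50, 0.041, -0.1, 0.01, 0, 0, 0]

```text
clock: 16.3
position: [0.423, -0.1441, -0.0297]
ee_rot: [0.134, 0.991, -0.0, -0.001]
ft_force: [-0.2, -0.3, -1.0]
grip_width: 0.587
grasp_force: 0.0
```

```bash
python3 look.py pics/p6.png .4236 -.1435 .03
```

```text
[ 0.423  -0.1441 -0.0297]
side origin 227 200
top origin 274 177
```

View pics/p6.png

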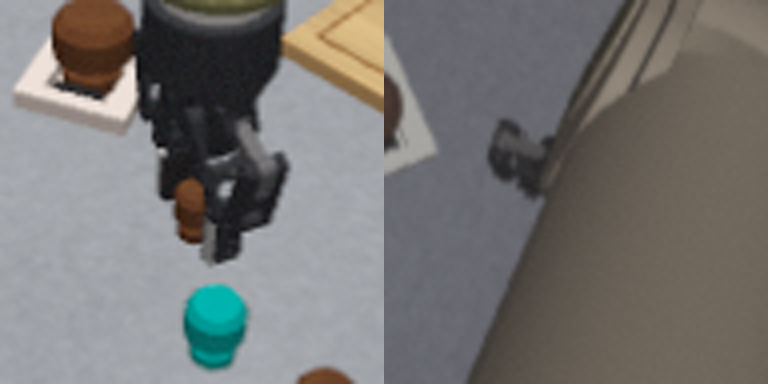

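The fingers straddle the small knob: tips at (269,249) and (282,265), knob at (274,252). Closing.

Call:
step_arm:
  commands: [15, 0, 0, 0, 0, 0, 0, 15, 0, 0, 0, 0, 0, 0, 15, 0, 0, 0, 0, 0, 0, 15, 0, 0, 0, 0, 0, 0, 15, 0, 0, 0, 0, 0, 0, 15, 0, 0, 0, 0, 0, 0, 15, 0, 0, 0, 0, 0, 0, 15, 0, 0, 0, 0, 0, 0, 15, 0, 0, 0.02, 0, 0, 0, 15, 0, 0, 0.1, 0, 0, 0]
  squeeze: 25

```text
clock: 17.65
position: [0.4215, -0.1441, 0.0302]
ee_rot: [0.134, 0.991, -0.001, -0.002]
ft_force: [1.3, 0.3, 0.2]
grip_width: 0.29
grasp_force: 24.7
```

Call:
step_arm:
  commands: [15, 0, 0, 0.07, 0, 0, 0, 15, 0.402, 0.447, 0.07, 0, 0, 0, 15, 0.402, 0.447, 0.07, 0, 0, 0, 15, 0.402, 0.447, 0.07, 0, 0, 0, 15, 0.402, 0.447, 0.07, 0, 0, 0, 15, 0.402, 0.447, 0.07, 0, 0, 0, 15, 0.402, 0.447, 0.07, 0, 0, 0, 15, 0.402, 0.447, 0.07, 0, 0, 0, 15, 0.402, 0.447, 0.0, 0, 0, 0, 15, 0.402, 0.447, -0.04, 0, 0, 0]

```text
clock: 18.9
position: [0.6634, 0.1229, 0.0055]
ee_rot: [0.134, 0.991, -0.001, -0.001]
ft_force: [-0.2, 0.0, 0.5]
grip_width: 0.292
grasp_force: 24.7
```

```bash
python3 look.py pics/p7.png .6645 .1245 .03; python3 - <<'E'
from h import *
for n in P:print(n,proj(n,[.6645,.1245,.016]),proj(n,[.6645,.1245,.054]))
E
```

```text
[0.6634 0.1229 0.0055]
side origin 224 118
top origin 179 80
top [227.57600278 130.07796246] [226.44835998 124.42849305]
side [272.49476079 170.28357633] [273.09409801 159.69719648]
```

View pics/p7.png

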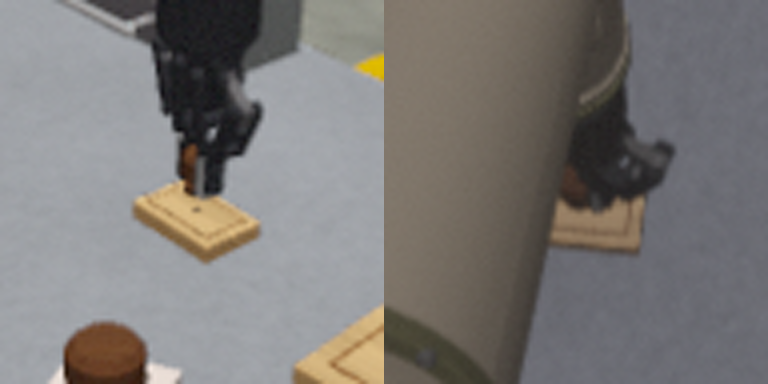

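The knob hangs about 20 mm above the small front, at side crop (190,165) with the hole at (196,210). Lowering to about 2 mm above, then re-measuring.

Call:
step_arm:
  commands: [15, 0, 0, -0.015, 0, 0, 0, 15, 0, 0, -0.03, 0, 0, 0, 15, 0, 0, -0.03, 0, 0, 0, 15, 0, 0, -0.03, 0, 0, 0, 15, 0, 0, -0.03, 0, 0, 0, 15, 0, 0, -0.03, 0, 0, 0, 15, 0, 0, -0.03, 0, 0, 0, 15, 0, 0, -0.03, 0, 0, 0, 15, 0, 0, -0.03, 0, 0, 0, 15, 0, 0, -0.03, 0, 0, 0]

```text
clock: 20.25
position: [0.6646, 0.1241, -0.0115]
ee_rot: [0.134, 0.991, 0.0, -0.0]
ft_force: [0.1, 0.4, -1.0]
grip_width: 0.295
grasp_force: 24.7
```

```bash
python3 look.py pics/p8.png .6645 .1245 .03; python3 - <<'E'
from h import *
for n in P:print(n,[proj(n,[.6645,.1245,z]).round(1).tolist() for z in(.018,.033,.052)])
E
```

```text
[ 0.6646  0.1241 -0.0115]
side origin 224 118
top origin 179 80
top [[227.5, 129.8], [227.1, 127.6], [226.5, 124.7]]
side [[272.5, 169.7], [272.8, 165.6], [273.1, 160.3]]
```

View pics/p8.png

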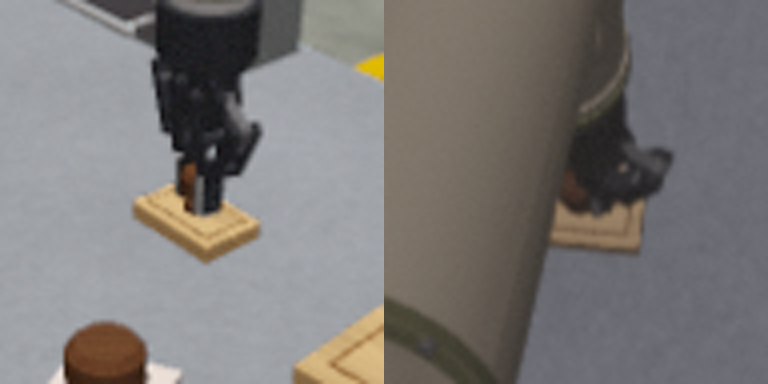

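Knob in top view is at (227,127.5) against an expected (227.1,127.6), and its left edge in the side view matches too. Lowering to contact.

Call:
step_arm:
  commands: [15, 0, 0, -0.001, 0, 0, 0, 15, 0, 0, -0.002, 0, 0, 0, 15, 0, 0, -0.0025, 0, 0, 0, 15, 0, 0, -0.003, 0, 0, 0, 15, 0, 0, -0.0033, 0, 0, 0, 15, 0, 0, -0.0033, 0, 0, 0, 15, 0, 0, -0.0033, 0, 0, 0, 15, 0, 0, -0.0033, 0, 0, 0, 15, 0, 0, -0.0033, 0, 0, 0, 15, 0, 0, -0.0033, 0, 0, 0]

```text
clock: 21.6
position: [0.6648, 0.124, -0.0128]
ee_rot: [0.134, 0.991, 0.0, 0.0]
ft_force: [-2.5, -0.2, 5.8]
grip_width: 0.291
grasp_force: 25.2
```

Contact confirmed at 6 N. Releasing and rising.

Call:
step_arm:
  commands: [29, 0, 0, 0, 0, 0, 0, 33, 0, 0, 0, 0, 0, 0, 40, 0, 0, 0, 0, 0, 0, 50, 0, 0, 0, 0, 0, 0, 50, 0, 0, 0, 0, 0, 0, 50, 0, 0, 0, 0, 0, 0, 50, 0, 0, 0, 0, 0, 0, 50, 0, 0, 0.06, 0, 0, 0, 50, 0, 0, 0.15, 0, 0, 0, 50, 0, 0, 0.2, 0, 0, 0]

```text
clock: 22.85
position: [0.6656, 0.124, 0.1096]
ee_rot: [0.134, 0.991, 0.001, 0.001]
ft_force: [0.1, 0.5, -0.4]
grip_width: 0.585
grasp_force: 0.0
```

Call:
step_arm:
  commands: [54, -0.486, -0.693, 0, 0, 0, 0, 54, -0.486, -0.693, 0, 0, 0, 0, 54, -0.486, -0.693, 0, 0, 0, 0, 54, -0.486, -0.693, 0, 0, 0, 0, 54, -0.486, -0.693, 0, 0, 0, 0, 54, -0.486, -0.693, 0, 0, 0, 0, 54, -0.486, -0.693, 0, 0, 0, 0, 54, -0.486, -0.693, 0, 0, 0, 0, 54, -0.486, -0.693, 0, 0, 0, 0, 54, -0.486, -0.693, 0, 0, 0, 0]

```text
clock: 24.1
position: [0.373, -0.2918, 0.1067]
ee_rot: [0.135, 0.991, 0.0, 0.0]
ft_force: [-0.2, 0.5, 0.2]
grip_width: 0.631
grasp_force: 0.0
```

```bash
python3 - <<'E'
from h import *
np.set_printoptions(precision=4,suppress=True)
I={n:camera(n).astype(float) for n in P}
print(get_obs()["position"])
br=lambda h:(h[...,0]/(h[...,2]+5)>1.12)&(h.max(2)<125)
for k,zh,zs,xy in(("small",.016+.023,.034,(.6645,.1245)),):
    A=blob(br(I["top"]),proj("top",[*xy,zh]));B=blob(br(I["side"]),proj("side",[*xy,zs]))
    print(k,A[0],A[1][2:],B[0],B[1][2:],*tri(A[0],B[0]),onz("top",A[0],zh)[:2])
E
```

```text
[ 0.3739 -0.2906  0.1065]
small [226.789 126.367] [ 12  13 109] [272.5789 165.2763] [ 8 12 76] [0.667  0.1263 0.0327] 0.0023670994866413788 [0.6654 0.1249]
```

Call:
step_arm:
  commands: [54, 0, 0, -0.07, 0, 0, 0, 54, 0, 0, -0.12, 0, 0, 0, 54, 0, 0, -0.15, 0, 0, 0, 54, 0, 0, -0.18, 0, 0, 0, 54, 0, 0, -0.2, 0, 0, 0, 54, 0, 0, -0.215, 0, 0, 0, 54, 0, 0, -0.223, 0, 0, 0, 54, 0, 0, -0.223, 0, 0, 0, 54, 0, 0, -0.223, 0, 0, 0, 54, 0, 0, -0.223, 0, 0, 0]

```text
clock: 25.45
position: [0.3733, -0.2918, -0.0269]
ee_rot: [0.134, 0.991, 0.0, 0.0]
ft_force: [-0.4, 0.7, -0.3]
grip_width: 0.633
grasp_force: 0.0
```

Call:
step_arm:
  commands: [22, 0, 0, 0, 0, 0, 0, 22, 0, 0, 0, 0, 0, 0, 22, 0, 0, 0, 0, 0, 0, 22, 0, 0, 0, 0, 0, 0, 22, 0, 0, 0, 0, 0, 0, 22, 0, 0, 0, 0, 0, 0, 22, 0, 0, 0, 0, 0, 0, 22, 0, 0, 0.01, 0, 0, 0, 22, 0, 0, 0.05, 0, 0, 0, 22, 0, 0, 0.12, 0, 0, 0]

```text
clock: 26.7
position: [0.3719, -0.2914, 0.045]
ee_rot: [0.134, 0.991, -0.0, -0.001]
ft_force: [1.0, -0.3, -0.9]
grip_width: 0.384
grasp_force: 24.9
```

Call:
step_arm:
  commands: [22, 0.08, -0.04, 0.02, 0, 0, 0, 22, 0.17, -0.085, 0.02, 0, 0, 0, 22, 0.255, -0.129, 0.02, 0, 0, 0, 22, 0.255, -0.129, 0.02, 0, 0, 0, 22, 0.255, -0.129, -0.03, 0, 0, 0, 22, 0.255, -0.129, -0.06, 0, 0, 0, 22, 0.255, -0.129, -0.08, 0, 0, 0, 22, 0.255, -0.129, -0.09, 0, 0, 0, 22, 0.255, -0.129, -0.09, 0, 0, 0, 22, 0.255, -0.129, -0.09, 0, 0, 0]

```text
clock: 27.95
position: [0.5264, -0.3694, -0.0085]
ee_rot: [0.134, 0.991, -0.0, 0.0]
ft_force: [-0.4, 0.1, -0.3]
grip_width: 0.383
grasp_force: 25.0
```

```bash
cat > chk.py <<'E'
import sys
from h import *
np.set_printoptions(precision=4,suppress=True)
# chk.py x y zhead_mid zcentroid : brown blob near there, both views
x,y,zh,zs=map(float,sys.argv[1:5]);print(get_obs()["position"])
I={n:camera(n).astype(float) for n in P}
br=lambda h:(h[...,0]/(h[...,2]+5)>1.12)&(h.max(2)<125)
for n,z in(("top",zh),("side",zs)):
    e=proj(n,[x,y,z]);c,s,m=blob(br(I[n]),e);print(n,"expect",e,"got",c,s,"on plane",onz(n,c,z)[:2])
E
python3 chk.py .526 -.3688 .0445 .039
```

```text
[ 0.5264 -0.3694 -0.0085]
top expect [413.5063 192.5897] got [357.5629 259.508 ] [  211    85   301   299 28253] on plane [ 0.3454 -0.2312]
side expect [386.1988 281.2924] got [385.0234 280.5312] [377 271  17  22 256] on plane [ 0.5259 -0.366 ]
```

Call:
step_arm:
  commands: [22, 0, 0, -0.001, 0, 0, 0, 22, 0, 0, -0.002, 0, 0, 0, 22, 0, 0, -0.0025, 0, 0, 0, 22, 0, 0, -0.003, 0, 0, 0, 22, 0, 0, -0.0033, 0, 0, 0, 22, 0, 0, -0.0035, 0, 0, 0, 22, 0, 0, -0.0035, 0, 0, 0, 22, 0, 0, -0.0035, 0, 0, 0, 22, 0, 0, -0.0035, 0, 0, 0, 22, 0, 0, -0.0035, 0, 0, 0]

```text
clock: 29.3
position: [0.5261, -0.3691, -0.0109]
ee_rot: [0.134, 0.991, 0.0, 0.0]
ft_force: [-1.0, 2.6, 6.5]
grip_width: 0.386
grasp_force: 25.5
```

Contact. Release and rise.

Call:
step_arm:
  commands: [36, 0, 0, 0, 0, 0, 0, 40, 0, 0, 0, 0, 0, 0, 47, 0, 0, 0, 0, 0, 0, 58, 0, 0, 0, 0, 0, 0, 58, 0, 0, 0, 0, 0, 0, 58, 0, 0, 0, 0, 0, 0, 58, 0, 0, 0, 0, 0, 0, 58, 0, 0, 0.06, 0, 0, 0, 58, 0, 0, 0.15, 0, 0, 0, 58, 0, 0, 0.2, 0, 0, 0]

```text
clock: 30.55
position: [0.5265, -0.3699, 0.1115]
ee_rot: [0.134, 0.991, -0.001, 0.001]
ft_force: [0.9, -0.5, -0.9]
grip_width: 0.676
grasp_force: 0.0
```

Call:
step_arm:
  commands: [64, -0.043, 0.614, 0, 0, 0, 0, 64, -0.043, 0.614, 0, 0, 0, 0, 64, -0.043, 0.614, 0, 0, 0, 0, 64, -0.043, 0.614, 0, 0, 0, 0, 64, -0.043, 0.614, 0, 0, 0, 0, 64, -0.043, 0.614, 0, 0, 0, 0, 64, -0.127, 0.947, 0, 0, 0, 0, 64, -0.127, 0.947, 0, 0, 0, 0, 64, -0.127, 0.947, 0, 0, 0, 0, 64, -0.127, 0.947, 0, 0, 0, 0]

```text
clock: 31.8
position: [0.4483, 0.203, 0.1087]
ee_rot: [0.131, 0.991, 0.001, -0.0]
ft_force: [0.2, -1.6, -0.4]
grip_width: 0.75
grasp_force: 0.0
```

```bash
python3 chk.py .526 -.3688 .0425 .037
```

```text
[0.4483 0.203  0.1087]
top expect [413.173  192.7635] got [410.89   191.9288] [391 184  37  21 309] on plane [ 0.5277 -0.363 ]
side expect [385.9713 281.9338] got [386.0377 281.8185] [378 272  18  21 292] on plane [ 0.5264 -0.3687]
```

Call:
step_arm:
  commands: [64, -0.166, 0.159, 0, 0, 0, 0, 64, -0.166, 0.159, 0, 0, 0, 0, 64, -0.166, 0.159, 0, 0, 0, 0, 64, -0.166, 0.159, -0.06, 0, 0, 0, 64, -0.166, 0.159, -0.11, 0, 0, 0, 64, -0.166, 0.159, -0.15, 0, 0, 0, 64, -0.166, 0.159, -0.19, 0, 0, 0, 64, -0.166, 0.159, -0.215, 0, 0, 0, 64, -0.166, 0.159, -0.222, 0, 0, 0, 64, -0.166, 0.159, -0.222, 0, 0, 0]

```text
clock: 33.15
position: [0.3507, 0.2942, -0.0242]
ee_rot: [0.134, 0.991, 0.0, 0.0]
ft_force: [0.0, -1.1, 0.7]
grip_width: 0.755
grasp_force: 0.0
```

Call:
step_arm:
  commands: [30, 0, 0, 0, 0, 0, 0, 30, 0, 0, 0, 0, 0, 0, 30, 0, 0, 0, 0, 0, 0, 30, 0, 0, 0, 0, 0, 0, 30, 0, 0, 0, 0, 0, 0, 30, 0, 0, 0, 0, 0, 0, 30, 0, 0, 0, 0, 0, 0, 30, 0, 0, 0.01, 0, 0, 0, 30, 0, 0, 0.05, 0, 0, 0, 30, 0, 0, 0.12, 0, 0, 0]

```text
clock: 34.4
position: [0.3496, 0.2937, 0.0479]
ee_rot: [0.134, 0.991, -0.001, -0.0]
ft_force: [0.4, 0.1, -0.9]
grip_width: 0.495
grasp_force: 25.5
```

Call:
step_arm:
  commands: [30, 0.1, 0.058, 0.01, 0, 0, 0, 30, 0.2, 0.116, 0.01, 0, 0, 0, 30, 0.29, 0.17, 0.01, 0, 0, 0, 30, 0.32, 0.186, 0.01, 0, 0, 0, 30, 0.32, 0.186, -0.03, 0, 0, 0, 30, 0.32, 0.186, -0.06, 0, 0, 0, 30, 0.32, 0.186, -0.08, 0, 0, 0, 30, 0.32, 0.186, -0.09, 0, 0, 0, 30, 0.32, 0.186, -0.09, 0, 0, 0, 30, 0.32, 0.186, -0.09, 0, 0, 0]

```text
clock: 35.65
position: [0.5425, 0.4064, -0.0057]
ee_rot: [0.134, 0.991, 0.0, 0.0]
ft_force: [-0.3, 0.2, -0.9]
grip_width: 0.488
grasp_force: 25.6
```

```bash
python3 chk.py .542 .4065 .048 .042; python3 look.py pics/p9.png .542 .4065 .03
```

```text
[ 0.5425  0.4064 -0.0057]
top expect [112.7103 160.262 ] got [116.4212 164.1175] [ 90 148  52  34 349] on plane [0.5326 0.3952]
side expect [189.0008 141.4699] got [185.913  141.2029] [183 133   9  17  69] on plane [0.535  0.4148]
[ 0.5425  0.4063 -0.0058]
side origin 141 96
top origin 67 114
```

View pics/p9.png

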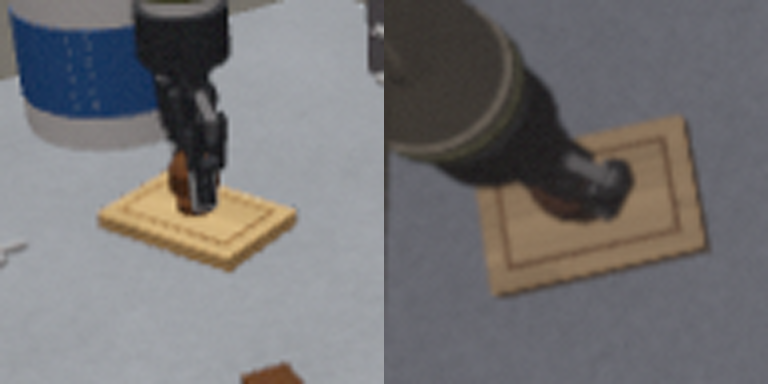

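The knob sits over the panel centre in both views: its left edge at side u≈183 gives a centre near 189, as expected. Lowering.

Call:
step_arm:
  commands: [30, 0, 0, -0.001, 0, 0, 0, 30, 0, 0, -0.002, 0, 0, 0, 30, 0, 0, -0.0025, 0, 0, 0, 30, 0, 0, -0.003, 0, 0, 0, 30, 0, 0, -0.0033, 0, 0, 0, 30, 0, 0, -0.0035, 0, 0, 0, 30, 0, 0, -0.0035, 0, 0, 0, 30, 0, 0, -0.0035, 0, 0, 0, 30, 0, 0, -0.0035, 0, 0, 0, 30, 0, 0, -0.0035, 0, 0, 0]

```text
clock: 37.1
position: [0.5423, 0.4061, -0.0076]
ee_rot: [0.134, 0.991, 0.0, -0.0]
ft_force: [-3.1, -2.6, 11.0]
grip_width: 0.495
grasp_force: 26.3
```

Call:
step_arm:
  commands: [46, 0, 0, 0, 0, 0, 0, 50, 0, 0, 0, 0, 0, 0, 58, 0, 0, 0, 0, 0, 0, 70, 0, 0, 0, 0, 0, 0, 70, 0, 0, 0, 0, 0, 0, 70, 0, 0, 0, 0, 0, 0, 70, 0, 0, 0, 0, 0, 0, 70, 0, 0, 0.06, 0, 0, 0, 70, 0, 0, 0.15, 0, 0, 0, 70, 0, 0, 0.2, 0, 0, 0]

```text
clock: 38.35
position: [0.5431, 0.4065, 0.1144]
ee_rot: [0.134, 0.991, 0.001, 0.001]
ft_force: [0.6, 0.2, -0.4]
grip_width: 0.818
grasp_force: 0.0
```

Call:
step_arm:
  commands: [78, -0.125, -0.678, 0, 0, 0, 0, 78, -0.125, -0.678, 0, 0, 0, 0, 78, -0.125, -0.678, 0, 0, 0, 0, 78, -0.125, -0.678, 0, 0, 0, 0, 78, -0.125, -0.678, 0, 0, 0, 0, 78, -0.125, -0.678, 0, 0, 0, 0, 78, -0.125, -0.678, 0, 0, 0, 0, 78, -0.125, -0.678, 0, 0, 0, 0, 78, -0.125, -0.678, -0.05, 0, 0, 0, 78, -0.125, -0.678, -0.05, 0, 0, 0]

```text
clock: 39.6
position: [0.4659, -0.0002, 0.0801]
ee_rot: [0.134, 0.991, -0.001, -0.001]
ft_force: [0.2, -0.2, 0.5]
grip_width: 0.913
grasp_force: 0.0
```

```bash
python3 chk.py .542 .4065 .046 .040
```

```text
[ 0.4659 -0.0002  0.0801]
top expect [113.0116 160.5015] got [114.8509 162.3824] [ 94 148  48  34 523] on plane [0.5374 0.4009]
side expect [189.048  141.9988] got [189.1902 141.6012] [183 134  13  16 163] on plane [0.5439 0.4086]
```

Call:
step_arm:
  commands: [78, 0, 0, -0.05, 0, 0, 0, 78, 0, 0, -0.08, 0, 0, 0, 78, 0, 0, -0.11, 0, 0, 0, 78, 0, 0, -0.13, 0, 0, 0, 78, 0, 0, -0.15, 0, 0, 0, 78, 0, 0, -0.16, 0, 0, 0, 78, 0, 0, -0.165, 0, 0, 0, 78, 0, 0, -0.165, 0, 0, 0, 78, 0, 0, -0.165, 0, 0, 0, 78, 0, 0, -0.165, 0, 0, 0]

```text
clock: 40.95
position: [0.4674, -0.0006, -0.0174]
ee_rot: [0.134, 0.991, 0.0, 0.0]
ft_force: [0.0, 0.3, 0.3]
grip_width: 0.915
grasp_force: 0.0
```

Call:
step_arm:
  commands: [40, 0, 0, 0, 0, 0, 0, 40, 0, 0, 0, 0, 0, 0, 40, 0, 0, 0, 0, 0, 0, 40, 0, 0, 0, 0, 0, 0, 40, 0, 0, 0, 0, 0, 0, 40, 0, 0, 0, 0, 0, 0, 40, 0, 0, 0, 0, 0, 0, 40, 0, 0, 0, 0, 0, 0, 40, 0, 0, 0, 0, 0, 0, 40, 0, 0, 0, 0, 0, 0]
  squeeze: 35

```text
clock: 42.2
position: [0.4673, -0.0007, -0.0174]
ee_rot: [0.134, 0.991, 0.0, 0.0]
ft_force: [-2.3, -0.2, 6.0]
grip_width: 0.613
grasp_force: 36.2
```

Call:
step_arm:
  commands: [40, 0.0015, 0, 0.002, 0, 0, 0, 40, -0.0015, 0, 0.005, 0, 0, 0, 40, 0.0015, 0, 0.008, 0, 0, 0, 40, -0.0015, 0, 0.011, 0, 0, 0, 40, 0.0015, 0, 0.015, 0, 0, 0, 40, -0.0015, 0, 0.019, 0, 0, 0, 40, 0, 0, 0.025, 0, 0, 0, 40, 0, 0, 0.035, 0, 0, 0, 40, 0, 0, 0.045, 0, 0, 0, 40, 0, 0, 0.05, 0, 0, 0]

```text
clock: 43.45
position: [0.4675, -0.0007, 0.0129]
ee_rot: [0.134, 0.991, 0.0, 0.0]
ft_force: [0.3, -0.3, -0.8]
grip_width: 0.621
grasp_force: 37.7
```

```bash
python3 look.py pics/p10.png .467 -.0005 .04;python3 chk.py .467 -.0005 .0685 .061
```

```text
[ 0.4675 -0.0007  0.0129]
side origin 202 160
top origin 219 154
[ 0.4674 -0.0006  0.0127]
top expect [267.8416 200.7528] got [215.7539 214.1832] [208 206  17  17 191] on plane [0.4224 0.1235]
side expect [250.2531 201.5478] got [246.272  201.7586] [240 189  16  26 261] on plane [0.4586 0.0052]
```

View pics/p10.png

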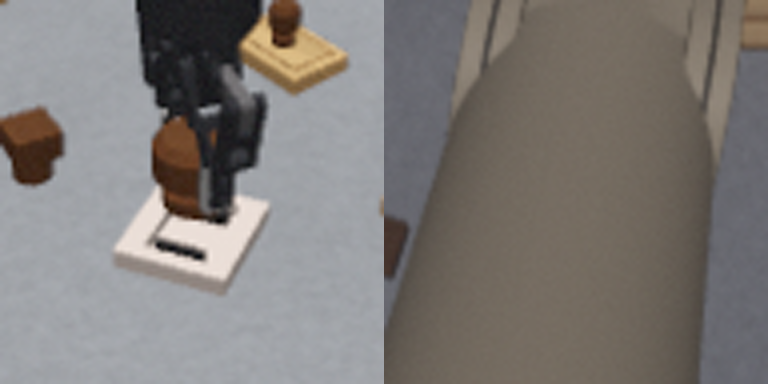

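The knob is clear of its case, upright, at side (247,202). The small knob stands on its front behind it. Carrying it over.

Call:
step_arm:
  commands: [40, 0, 0, 0.06, 0, 0, 0, 40, 0.1, -0.077, 0.06, 0, 0, 0, 40, 0.2, -0.154, 0.06, 0, 0, 0, 40, 0.299, -0.2295, 0.06, 0, 0, 0, 40, 0.299, -0.2295, 0.06, 0, 0, 0, 40, 0.299, -0.2295, 0.02, 0, 0, 0, 40, 0.299, -0.2295, -0.01, 0, 0, 0, 40, 0.299, -0.2295, -0.023, 0, 0, 0, 40, 0.299, -0.2295, -0.023, 0, 0, 0, 40, 0.299, -0.2295, -0.023, 0, 0, 0]

```text
clock: 44.9
position: [0.647, -0.1382, -0.0005]
ee_rot: [0.134, 0.991, 0.0, 0.001]
ft_force: [0.1, -0.9, -0.2]
grip_width: 0.617
grasp_force: 37.7
```

```bash
python3 chk.py .6467 -.138 .0545 .047; python3 - <<'E'
from h import *
print([proj("side",[.6467,-.138,z]).round(1).tolist() for z in(.02,.074)])
E
```

```text
[ 0.647  -0.1382 -0.0005]
top expect [325.8574 139.124 ] got [387.9231 197.9231] [386 182  13  28  52] on plane [ 0.5038 -0.3005]
side expect [336.9357 204.1206] got [334.6697 203.1182] [327 191  16  26 330] on plane [ 0.6455 -0.1314]
[[335.4, 212.2], [338.5, 195.7]]
```

Call:
step_arm:
  commands: [40, 0, 0, -0.002, 0, 0, 0, 40, 0, 0, -0.004, 0, 0, 0, 40, 0, 0, -0.005, 0, 0, 0, 40, 0, 0, -0.0055, 0, 0, 0, 40, 0, 0, -0.006, 0, 0, 0, 40, 0, 0, -0.006, 0, 0, 0, 40, 0, 0, -0.006, 0, 0, 0, 40, 0, 0, -0.006, 0, 0, 0, 40, 0, 0, -0.006, 0, 0, 0, 40, 0, 0, -0.006, 0, 0, 0]

```text
clock: 46.25
position: [0.6466, -0.1384, -0.005]
ee_rot: [0.134, 0.991, 0.0, -0.0]
ft_force: [0.8, 0.1, -1.0]
grip_width: 0.615
grasp_force: 37.7
```

Call:
step_arm:
  commands: [40, 0, 0, -0.0003, 0, 0, 0, 40, 0, 0, -0.0006, 0, 0, 0, 40, 0, 0, -0.0009, 0, 0, 0, 40, 0, 0, -0.0012, 0, 0, 0, 40, 0, 0, -0.0012, 0, 0, 0, 40, 0, 0, -0.0012, 0, 0, 0, 40, 0, 0, -0.0012, 0, 0, 0, 40, 0, 0, -0.0012, 0, 0, 0, 40, 0, 0, -0.0012, 0, 0, 0, 40, 0, 0, -0.0012, 0, 0, 0]

```text
clock: 47.5
position: [0.6466, -0.1384, -0.0052]
ee_rot: [0.134, 0.991, 0.0, 0.0]
ft_force: [-3.2, 2.0, 5.5]
grip_width: 0.614
grasp_force: 38.3
```

Contact at 5.5 N. Release and rise.

Call:
step_arm:
  commands: [57, 0, 0, 0, 0, 0, 0, 61, 0, 0, 0, 0, 0, 0, 68, 0, 0, 0, 0, 0, 0, 80, 0, 0, 0, 0, 0, 0, 80, 0, 0, 0, 0, 0, 0, 80, 0, 0, 0, 0, 0, 0, 80, 0, 0, 0, 0, 0, 0, 80, 0, 0, 0.06, 0, 0, 0, 80, 0, 0, 0.15, 0, 0, 0, 80, 0, 0, 0.25, 0, 0, 0]

```text
clock: 48.75
position: [0.646, -0.1383, 0.1454]
ee_rot: [0.134, 0.991, -0.0, -0.001]
ft_force: [0.9, -0.3, 0.2]
grip_width: 0.935
grasp_force: 0.0
```

Call:
step_arm:
  commands: [80, -0.1, 0.15, 0.05, 0, 0, 0, 80, -0.25, 0.4, 0.05, 0, 0, 0, 80, -0.25, 0.9, 0.05, 0, 0, 0, 80, -0.25, 0.9, 0.05, 0, 0, 0, 80, -0.25, 0.9, 0.05, 0, 0, 0, 80, -0.25, 0.9, 0.05, 0, 0, 0, 80, -0.25, 0.9, 0.05, 0, 0, 0, 80, -0.25, 0.9, 0.05, 0, 0, 0, 80, -0.25, 0.9, 0.05, 0, 0, 0, 80, -0.25, 0.9, 0.05, 0, 0, 0]

```text
clock: 50.0
position: [0.4936, 0.4072, 0.1733]
ee_rot: [0.13, 0.991, 0.0, -0.001]
ft_force: [0.4, -0.6, -0.5]
grip_width: 0.936
grasp_force: 0.0
```

```bash
python3 chk.py .6467 -.138 .0505 .043; python3 chk.py .526 -.3688 .0425 .037;python3 - <<'E'
from h import *
im=[cv2.cvtColor(camera(n),cv2.COLOR_RGB2BGR) for n in P]
a=im[0][90:310,70:450];cv2.imwrite("pics/end.png",np.vstack([cv2.resize(a,(780,452)),]))
E
```

```text
[0.4936 0.4072 0.1733]
top expect [325.5702 139.6841] got [324.817  141.3862] [298 129  52  31 694] on plane [ 0.6418 -0.1363]
side expect [336.7048 205.3402] got [336.6675 204.9325] [327 193  21  25 415] on plane [ 0.648  -0.1368]
[0.496  0.4024 0.1738]
top expect [413.173  192.7635] got [410.5658 193.5658] [391 184  37  23 357] on plane [ 0.5233 -0.3622]
side expect [385.9713 281.9338] got [386.0377 281.8185] [378 272  18  21 292] on plane [ 0.5264 -0.3687]
```

View pics/end.png

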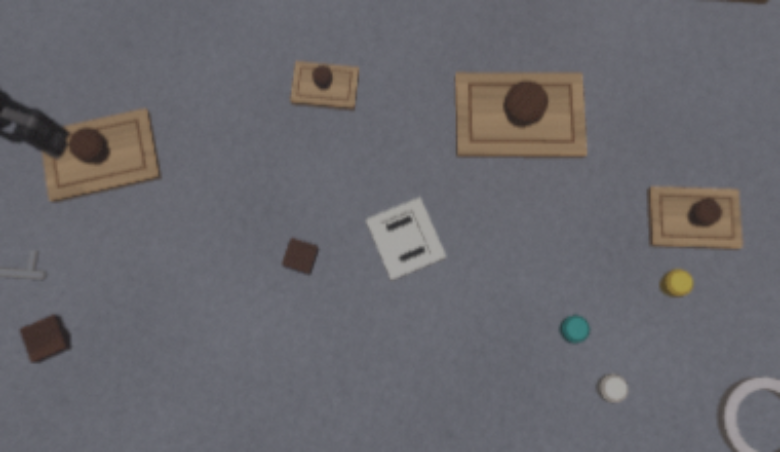

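All four knobs stand on their own fronts (the offset from centre in the picture is perspective), and the squares and look-alikes are untouched. The medium knob is at about (414,193) against an expected (413,193). The gripper is well above everything. Handing in.

```bash
python3 -c "
from workcell import *
print(hand_in())"
```

```text
the job is handed in; nothing more can be done
None
```

All four round knobs stand upright on the middle of their matching drawer fronts (within 1–3 mm by camera), set down gently at 6–11 N of contact; the squares and look-alikes were not touched, and the job was handed in at about 50 s of the 118 s allowed, though one bench-touch test peaked at about 74 N at the wrist (the limit is 120 N).

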